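# Hold the densitometer head down on a negative for a reading

### The arm

A 7-joint arm with a two-finger parallel gripper is mounted at the origin on a cart in front of the work surface, level with it; the furniture and walls round the work are solid. World frame = base frame: x ahead of the robot, y to its left, z up, the work surface at z = 0. Lengths are in m, angles in rad, forces in N, time in s.
With the tool pointing down it reaches from about 0.4 to 0.875 m from the base axis. Payload 4.4 kg.
Tool frame: the origin (TCP) lies midway between the tips of the shut fingers; the grasp point (between the pads) lies 19 mm behind it; z points along the fingers, y is the line along which they close (so a half turn about z gives the same grasp; the last joint's range is limited). The gripper opens to 85 mm and grips with 20 to 120 N. Pads are 22 mm wide; open, the fingers measure 114 mm over their backs; the gripper's body (76 mm by 85 mm) begins 54 mm behind the grasp point. The pads swing forward as they close: fully open they stand 13 mm farther back than shut.
Start: joints at [-1.228, 0.628, 0.038, 1.517, -0.027, 0.996, -0.02], TCP at [0.258, 0.596, 0.231] pointing down, gripper open.
Joint ranges: [-3.06, 3.06], [-0.37, 2.12], [-1.25, 1.32], [0.18, 2.47], [-1.1, 4.24], [0.23, 1.98], [-2.94, 2.94]. Speed limits (rad/s): [2.57, 2.57, 3.14, 3.14, 3.14, 3.14, 3.14].

### API

Orientations are given as a rotation vector (axis times angle).
In Python, from station import read_state, get_image, finish_job gives the robot as it stands.
- The arm moves only by the tool carry_out, never from a script. Its arguments are lists of equal length, an entry for each row: "jaw": the finger opening in m, from 0 to 0.0854; "dp": the shift along the tool's x, y, z in m, a list of three; "turn": the turn, a rotation vector about the tool's x, y, z in degrees, a list of three. In form: {"jaw": [jaw, ...], "dp": [[tx, ty, tz], ...], "turn": [[ax, ay, az], ...]}. A call has 1 to 12 rows; each row shifts and turns the commanded pose from where the row before left it, along the tool's axes as they then stand; what a row does not reach is not made up. A row lasts 1/12 s, in which the tool goes at most 41.7 mm and 7.16 degrees, less where a joint would pass 70% of its speed; a pose out of reach is approached as far as the arm can. A call is refused whole if a number of a shift passes 0.0417 or a number of a turn 7.16, either way. A call with a gripper value outside its range is refused whole. The fingers move at their own pace and stop on an object; the grip force is fixed at half the most. Time passes only in rows, so rows that do not move let the fingers close. It gives the time, the measured TCP pose, the force, the opening and the grip force at its end, in the units of the state.
- read_state(): the state, without advancing time (a new reading comes with each control period).
- get_image(name): name is "scene" or "top" or "wrist"; returns a dict with "image" (480x640x3 uint8, red, green, blue), "intrinsics" (3x3 intrinsics, pixels), "distortion" ([k1, k2, p1, p2, k3] as OpenCV has them; the pictures are not rectified), "eye" and "orientation" of the camera in the world. Camera axes: x right, y up, looking along -z (the intrinsics and any distortion apply to the point x, -y, -z); pixel columns grow to the right and rows downward; lengths in m; the calibration is good to about 2 mm. A picture is of the moment at which its call begins. There is no depth.
- finish_job(): hands the job in; it is judged then, once.
The state is a dict: "clock": time; "joint_positions": joint angles; "dq": joint speeds; "joint_torque": joint torques, N m; "position": TCP position; "ee_rot": TCP orientation; "ft_force": force on the tool from outside, world axes, zero at the start; "torque": the same for the moment, N m; "grip_width": finger opening in m; "finger_force": force on a finger pad.
Only numpy, scipy, OpenCV 4.12 (cv2) and the standard library are available. Lean on these libraries where they do the work, as an engineer would, in place of code of your own. Each camera call takes 0.05 s, during which the arm holds its last target. There are 200 camera calls.

### The job

Take the density of the negative in the flat metal carrier: lift the carrier (it has a small black grip) and lay it flat on the densitometer's stage under the raised arm, grip pointing squarely out to the front of the instrument and the middle of its film window over the small round aperture, and let go of it while the arm is still up. Then press the sprung arm down with the fingers until its measuring foot stands on the film and is pushed about half-way (4 mm of its 8 mm) into the head, never bottoming it, and finish while holding it there, still, so that the reading can be taken. Leave the other things on the bench where they are.

Things in the scene. Friction and masses are not known exactly. Their poses are not given: they have to be found in the camera images.
- carrier: Loose flat metal negative carrier, 0.11 kg. Origin: centre of its underside, z up. Plate 70 mm (x from -35 to +35) by 101 mm (y from -37 to +64), 6 mm thick; a black grip 18 mm wide (x), 9 mm high, runs from y = -34 to y = -64. The film shows in the rectangular window in the plate.
- film_window (a point): Centre of the film window on the carrier's top face, at (0, 13.5, 6) mm in the carrier's frame. The window is dark, 36 mm (along y) by 24 mm; its film is flush with the plate.
- carrier_grip (a point): Point on the carrier's black grip to take it by, at (0, -52, 4.5) mm in the carrier's frame; pinch its 18 mm width (along the carrier's x). It lies 65.5 mm from the film window.
- densitometer: Fixed grey desktop densitometer, its place and yaw vary. Origin: on the bench, straight below the aperture; x points to its rear (from the stage towards the arm's pivot), front to -x, z up. The flat stage, 40 mm above the bench, spans x -112 to +60 mm, y -71 to +71 mm; behind it stands the rear housing with two pivot cheeks (87 mm high).
- aperture (a point): The small round aperture in the stage, at (0, 0, 40) mm in the densitometer's frame.
- measuring_arm (a joint): Hinge of the sprung arm above the stage, rad: 0 = up (as it rests; springs back when let go), 0.30 = level, 0.345 = its stop. Level is the reading position: with the 6 mm carrier on the stage the foot touches the film at about 0.268 rad, is 4 mm in at 0.30 and bottoms at about 0.33. Needs about 2 N on the pad to start and, with the foot 4 mm in, about 8 N.
- press_pad (a point): Point on top of the arm's black ribbed finger pad, straight above the foot. Pad: 26 mm wide, from 11 mm in front of this point to 35 mm behind it. Arm level: this point is straight above the aperture, 90 mm above the bench (50 above the stage). Arm up: 126 mm above the bench and 10 mm further back. 1 mm of descent here pushes the standing foot in 1 mm.
- pivot_point (a point): Pivot of the arm: 125 mm behind the aperture (densitometer +x) and 74 mm above the bench; its axis lies along the densitometer's y.
- measuring_foot (a joint): Travel of the sprung foot up into the head, m: 0 = out (free), 0.008 = bottomed; 600 N/m, 1.8 N preload, 4.2 N at 4 mm. It moves only when the foot stands on something.
- foot_face (a point): Centre of the foot's round lower face; the foot is 15 mm across. With the arm up its underside is about 38 mm above the stage.
- film_tin: Bystander, to be left alone: silver film tin, 70 mm round, 41 high, the one left of the densitometer (another like it stands at the back), origin at the centre of its underside.
- film_can1: Bystander, to be left alone: black film can with grey cap, 34 mm round, 56 high, standing alone near the side of the bench, origin at the centre of its underside.
- film_can2: Bystander, to be left alone: white film can with black cap, 34 mm round, 56 high, standing alone near the side of the bench, origin at the centre of its underside.
- loupe: Bystander, to be left alone: black loupe, 47 mm round, 42 high, origin at the centre of its underside.
- dust_brush: Bystander, to be left alone: flat brush, 26x160x8 mm, long axis its y, origin at the centre of its underside.
- film_clip1: Bystander, to be left alone: metal film clip, 22x52x12 mm, left of the densitometer, long axis its y, origin at the centre of its underside.

How it is judged:
On the way:
1. the carrier lies flat on the stage, grip to the front, its film window over the aperture, let go, with the arm still up (horizontal distance between film_window and aperture below 0.005 m and angle between the y axis of carrier and the x axis of densitometer, either way round below 0.2 rad and x of carrier_grip in the frame of densitometer below -0.04 m and angle between carrier's own z axis and vertical below 0.06 rad and contact force between carrier and densitometer above 0.3 N and contact force between the fingers and carrier below 0.2 N and value of joint measuring_arm below 0.06 rad), for 0.2 s.
At the end, for the whole second after the job is handed in: The carrier lies flat on the stage, grip to the front within 0.2 rad, film window within 5 mm of the aperture, not touched by the fingers; the fingers hold the arm down so that the foot stands on the carrier, pushed in between 2.2 and 6.0 mm, still, through the last second (horizontal distance between film_window and aperture below 0.005 m and angle between the y axis of carrier and the x axis of densitometer, either way round below 0.2 rad and x of carrier_grip in the frame of densitometer below -0.04 m and angle between carrier's own z axis and vertical below 0.06 rad and contact force between carrier and densitometer above 0.3 N and contact force between the fingers and carrier below 0.2 N and value of joint measuring_foot between 0.0022 and 0.006 m and contact force between measuring_foot and carrier above 1.5 N and contact force between the fingers and measuring_arm above 2 N and contact force between the fingers and measuring_foot below 0.2 N and linear speed of carrier below 0.02 m/s and velocity of joint measuring_arm between -0.08 and 0.08 rad/s); the arm keeps its last pose, push and grip.
It fails at once if the foot is bottomed (pushed in more than 7.6 mm) (value of joint measuring_foot above 0.0076 m).
It fails at once if a bystander is moved more than 25 mm (distance of any of film_tin, film_can1, film_can2, loupe, dust_brush, film_clip1 from where it was at the start of the episode above 0.025 m).
It also fails if it takes over 45 s, if anything falls off the work surface, if the arm or the gripper's body presses on something with over 40 N, if the wrist force passes 120 N, or if a joint passes its speed limit or range.

## Working session

There is one attempt and no reset: what is moved stays moved. The work goes in short steps, Python scripts to look and compute and a tool call to move; the robot and the scene stay as the last step left them, time stands still between calls to the robot, and variables do not carry over. Pictures are saved under pics/ and viewed, at most 10 in all, crops included, and the job is handed in when it is done.

Besides the shell and the picture viewer there is one more tool, called after "Request:" by a JSON object that holds its "api" and its "payload", one argument or row to a line. carry_out: Moves the arm, as the interface text tells. Its arguments: {"type":"object","properties":{"jaw":{"type":"array","items":{"type":"number"}},"dp":{"type":"array","items":{"type":"array","items":{"type":"number"}}},"turn":{"type":"array","items":{"type":"array","items":{"type":"number"}}}},"required":["jaw","dp","turn"]}

```bash
mkdir -p pics; ls
python3 - <<'E'
from station import *
import cv2,pickle
s=read_state(); print(s)
for n in ("scene","top"):
    d=get_image(n); pickle.dump(d,open(f"pics/{n}0.pkl","wb")); cv2.imwrite(f"pics/{n}0.png",d["image"][:,:,::-1])
    print(n,d["intrinsics"],d["distortion"],d["eye"],d["orientation"])
E
```

```text
pics
{'clock': 0.0, 'joint_positions': array([-1.22781546,  0.62929251,  0.0384513 ,  1.51836775, -0.02697973,
        0.99629776, -0.01999373]), 'dq': array([ 0.0004174 ,  0.00118147,  0.00049911, -0.00013789,  0.00039114,
        0.00103315, -0.00153131]), 'joint_torque': array([-1.59652707e-03, -5.63399041e+01,  1.22564189e+00, -1.93454182e+01,
        1.10268433e-02,  1.03339533e-02,  1.97665747e-05]), 'position': array([0.25810662, 0.59588295, 0.23042409]), 'ee_rot': array([-6.37567501e-01, -3.07587716e+00,  2.85403825e-03]), 'ft_force': array([ 0.28816365,  0.11822272, -0.02309154]), 'torque': array([-0.00047267,  0.00289933,  0.03894845]), 'finger_force': 0.0, 'grip_width': 0.0850759758066739}
scene [[497.90249993   0.         332.53399542]
 [  0.         497.90249993 241.20575767]
 [  0.           0.           1.        ]] [-0.03905716  0.          0.          0.          0.        ] [-0.0740548  -0.30628365  1.26806435] [ 0.43882174 -0.3193217  -1.26588482]
top [[619.82334218   0.         320.48540993]
 [  0.         619.82334218 233.20423009]
 [  0.           0.           1.        ]] [-0.05086831  0.          0.          0.          0.        ] [ 0.03560894 -0.28367406  1.56517245] [ 0.32352468 -0.22863785 -1.24133234]
```

View pics/scene0.png

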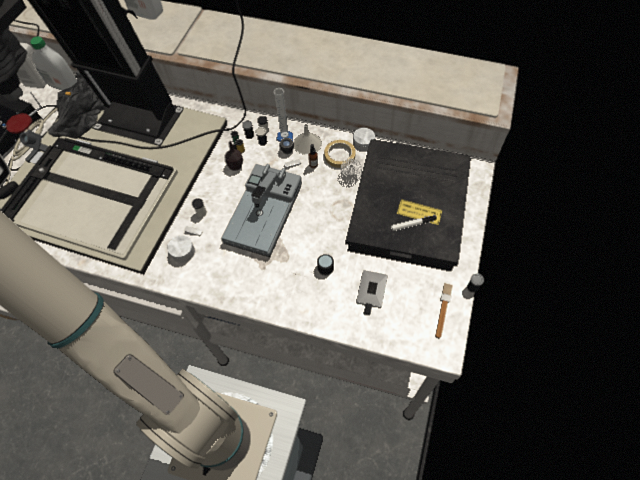

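View pics/top0.png

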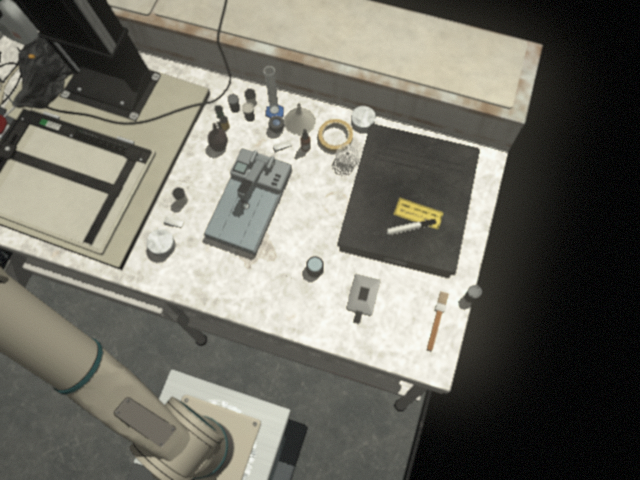

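The scene view shows the densitometer around (262,210) and the carrier around (371,290). The top view has them at about (248,200) and (363,295), with the carrier's grip pointing towards the robot. I'll enlarge both.

Run:
```python
import cv2,numpy as np
a=cv2.imread("pics/top0.png")
c=np.zeros((575,800,3),np.uint8)
def up(x,y,w,h,k):
    o=cv2.resize(a[y:y+h,x:x+w],None,fx=k,fy=k,interpolation=cv2.INTER_CUBIC)
    for i in range(0,w,10):
        cv2.line(o,(i*k,0),(i*k,6),(0,0,255),1); cv2.putText(o,str(x+i),(i*k,16),0,.35,(0,0,255),1)
    for j in range(0,h,10):
        cv2.line(o,(0,j*k),(6,j*k),(0,0,255),1); cv2.putText(o,str(y+j),(8,j*k+4),0,.35,(0,0,255),1)
    return o
c[:,:500]=up(200,145,100,115,5)
c[:360,500:]=up(340,270,50,60,6)
cv2.imwrite("pics/crop1.png",c)
```

```text
(no output)
```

View pics/crop1.png

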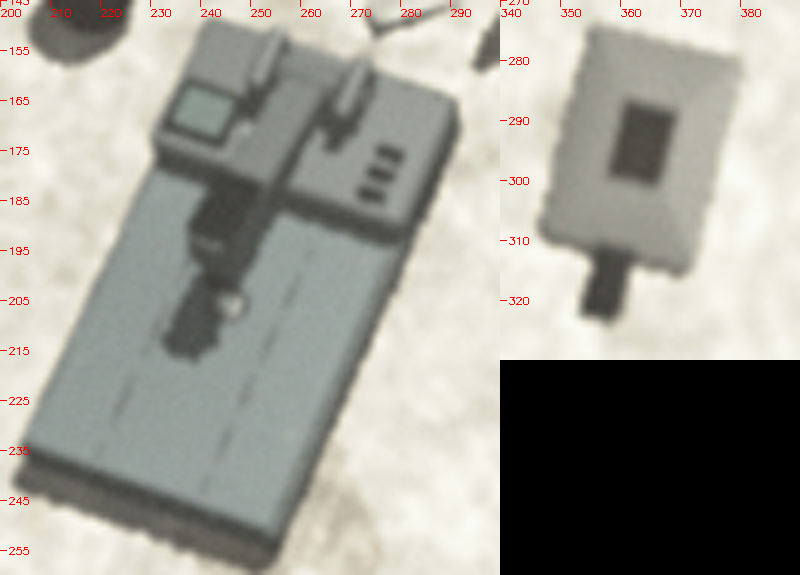

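Crop positions in top-image pixels:
- **Stage, front corners:** (205.4,233.4) and (254,251.6).
- **Stage, rear points on the side edges:** about (231.4,181) and (279,194.4).
- **Aperture:** the bright round spot near (246.2,206).
- **Carrier window corners:** (361,286.7), (369.5,288.3), (366.7,301) and (358.2,299.7).
- **Carrier grip end:** about (357,323).

```bash
cat > h.py <<'E'
import numpy as np,cv2,pickle
from scipy.spatial.transform import Rotation as R
from scipy.optimize import least_squares
F=np.diag([1,-1,-1.])
def proj(d,P):
    Rw=R.from_rotvec(d["orientation"]).as_matrix()
    Rc=F@Rw.T; t=-Rc@np.array(d["eye"])
    return cv2.projectPoints(np.array(P,float).reshape(-1,3),cv2.Rodrigues(Rc)[0],t,d["intrinsics"],np.array(d["distortion"]))[0].reshape(-1,2)
def ray(d,uv,z):
    n=cv2.undistortPoints(np.array(uv,float).reshape(-1,1,2),d["intrinsics"],np.array(d["distortion"])).reshape(-1,2)
    v=(R.from_rotvec(d["orientation"]).as_matrix()@F@np.c_[n,np.ones(len(n))].T).T
    e=np.array(d["eye"]); z=np.broadcast_to(z,len(n)); return e+v*((z-e[2])/v[:,2])[:,None]
def place(p,L):
    L=np.array(L,float); c,s=np.cos(p[2]),np.sin(p[2])
    return np.c_[p[0]+c*L[:,0]-s*L[:,1],p[1]+s*L[:,0]+c*L[:,1],L[:,2]]
E
python3 - <<'E'
from h import *
d=pickle.load(open("pics/top0.pkl","rb"))
np.set_printoptions(precision=4,suppress=True)
st=ray(d,[(205.4,233.4),(254,251.6),(231.4,181),(279,194.4),(246.2,206)],.04);print(st)
print(np.linalg.norm(st[0]-st[1]))
x=(st[2]-st[0])+(st[3]-st[1]); print("yaw side",np.arctan2(x[1],x[0])); f=st[0]-st[1]; print("yaw front",np.arctan2(f[1],f[0])-np.pi/2)
c=ray(d,[(355.5,274.5),(380.5,281),(371,316),(347,308),(361,286.7),(369.5,288.3),(366.7,301),(358.2,299.7),(357.5,323)],.006)
print(c)
L=np.array([(-35,64,6),(35,64,6),(35,-37,6),(-35,-37,6),(-12,31.5,6),(12,31.5,6),(12,-4.5,6),(-12,-4.5,6),(0,-64,6)])/1000
r=least_squares(lambda p:(place(p,L)-c)[:,:2].ravel(),[c[4,0],c[4,1],-np.pi/2]); print("carrier",r.x,(place(r.x,L)-c)[:,:2]*1e3)
print("grip",place(r.x,[[0,-.052,.0045]]))
E
```

```text
[[0.5028 0.1966 0.04  ]
 [0.4946 0.0563 0.04  ]
 [0.6677 0.1863 0.04  ]
 [0.6697 0.0488 0.04  ]
 [0.6102 0.1214 0.04  ]]
0.14057697953517775
yaw side -0.05218524675907136
yaw front -0.058121315477137614
[[ 0.5272 -0.2125  0.006 ]
 [ 0.5304 -0.2801  0.006 ]
 [ 0.4328 -0.2829  0.006 ]
 [ 0.4339 -0.218   0.006 ]
 [ 0.4998 -0.2359  0.006 ]
 [ 0.5024 -0.2583  0.006 ]
 [ 0.4674 -0.261   0.006 ]
 [ 0.464  -0.2391  0.006 ]
 [ 0.4046 -0.2552  0.006 ]]
carrier [ 0.4687 -0.2495 -1.5182] [[ 3.5684  1.3826]
 [ 4.121  -0.9824]
 [ 0.8404 -3.509 ]
 [-3.9985  1.526 ]
 [-0.1958  0.0729]
 [-1.612  -1.538 ]
 [-2.571  -0.6551]
 [-0.3749  1.3576]
 [ 0.2224  2.3454]]
grip [[ 0.4168 -0.2522  0.0045]]
```

```bash
cat >> h.py <<'E'
def down(yaw): # tool pointing down, tool y along world angle yaw
    y=np.array([np.cos(yaw),np.sin(yaw),0]); z=np.array([0,0,-1.]); return np.c_[np.cross(y,z),y,z]
def go(p,Rm,goal,Rg):
    "shift in current tool axes, turn rotvec deg"
    return (Rm.T@(np.array(goal)-p)).round(4),np.degrees(R.from_matrix(Rm.T@Rg).as_rotvec()).round(2)
E
python3 - <<'E'
from h import *
from station import *
s=read_state(); Rm=R.from_rotvec(s["ee_rot"]).as_matrix(); print(Rm.round(3)); print(np.degrees(np.arctan2(Rm[1,1],Rm[0,1])))
for yaw in(-1.518,-1.518+np.pi): print(go(s["position"],Rm,[.4168,-.2522,.12],down(yaw)))
E
```

```text
[[-0.918  0.397 -0.001]
 [ 0.397  0.918 -0.002]
 [-0.    -0.002 -1.   ]]
66.57916399683353
(array([-0.4827, -0.715 ,  0.1117]), array([-3.0000e-02,  1.3000e-01,  1.5355e+02]))
(array([-0.4827, -0.715 ,  0.1117]), array([-9.000e-02, -2.000e-02, -2.645e+01]))
```

Request:
{"api": "carry_out", "payload": {
  "jaw": [0.085, 0.085, 0.085, 0.085, 0.085, 0.085, 0.085, 0.085, 0.085, 0.085, 0.085, 0.085],
  "dp": [
    [0, 0, 0],
    [0, 0, 0],
    [0, 0, 0],
    [0, 0, 0],
    [-0.0193, -0.0357, 0],
    [-0.0193, -0.0357, 0],
    [-0.0193, -0.0357, 0],
    [-0.0193, -0.0357, 0],
    [-0.0193, -0.0357, 0],
    [-0.0193, -0.0357, 0],
    [-0.0193, -0.0357, 0],
    [-0.0193, -0.0357, 0]
  ],
  "turn": [
    [0, 0, -6.6],
    [0, 0, -6.6],
    [0, 0, -6.6],
    [0, 0, -6.6],
    [0, 0, 0],
    [0, 0, 0],
    [0, 0, 0],
    [0, 0, 0],
    [0, 0, 0],
    [0, 0, 0],
    [0, 0, 0],
    [0, 0, 0]
  ]
}}

```text
clock: 1.1
position: [0.4279, 0.3173, 0.2311]
ee_rot: [0.082, -3.14, 0.001]
ft_force: [1.6, -0.1, 0.4]
grip_width: 0.085
finger_force: 0.0
```

Request:
{"api": "carry_out", "payload": {
  "jaw": [0.085, 0.085, 0.085, 0.085, 0.085, 0.085, 0.085, 0.085, 0.085, 0.085, 0.085, 0.085],
  "dp": [
    [-0.0193, -0.0357, 0],
    [-0.0193, -0.0357, 0],
    [0.006, -0.038, 0],
    [0.006, -0.038, 0],
    [0.006, -0.038, 0],
    [0.006, -0.038, 0],
    [0.006, -0.038, 0],
    [0.006, -0.038, 0],
    [0.006, -0.038, 0],
    [0.006, -0.038, 0],
    [0.006, -0.038, 0],
    [0.006, -0.038, 0]
  ],
  "turn": [
    [0, 0, 0],
    [0, 0, 0],
    [0, 0, 0],
    [0, 0, 0],
    [0, 0, 0],
    [0, 0, 0],
    [0, 0, 0],
    [0, 0, 0],
    [0, 0, 0],
    [0, 0, 0],
    [0, 0, 0],
    [0, 0, 0]
  ]
}}

```text
clock: 2.1
position: [0.4287, -0.1344, 0.2312]
ee_rot: [0.082, -3.14, -0.0]
ft_force: [0.8, -1.4, 0.4]
grip_width: 0.085
finger_force: 0.0
```

Request:
{"api": "carry_out", "payload": {
  "jaw": [0.085, 0.085, 0.085],
  "dp": [
    [0, -0.035, 0],
    [0, 0, 0],
    [0, 0, 0]
  ],
  "turn": [
    [0, 0, 0],
    [0, 0, 0],
    [0, 0, 0]
  ]
}}

```text
clock: 2.35
position: [0.4307, -0.1697, 0.231]
ee_rot: [0.074, -3.14, 0.0]
ft_force: [0.2, 1.3, 0.5]
grip_width: 0.0853
finger_force: 0.0
```

Run:
```python
from h import *
from station import *
s=read_state(); Rm=R.from_rotvec(s["ee_rot"]).as_matrix(); print(s["clock"],s["position"],s["joint_positions"].round(2),Rm.round(3))
print(go(s["position"],Rm,[.4168,-.2522,.12],down(-1.518+np.pi)))
d=get_image("wrist"); pickle.dump(d,open("pics/w1.pkl","wb")); cv2.imwrite("pics/w1.png",d["image"][:,:,::-1]); print(d["eye"],d["orientation"],d["intrinsics"])
print(proj(d,place([.4687,-.2495,-1.5182],[[0,-.064,.006],[0,.0135,.006],[0,.064,.006]])))
```

```text
2.35 [ 0.43070288 -0.16969701  0.23102194] [ 0.32  0.36 -0.01  2.02  0.01  0.76  1.93] [[-0.999 -0.047 -0.001]
 [-0.047  0.999 -0.   ]
 [ 0.001 -0.    -1.   ]]
(array([ 0.0177, -0.0817,  0.1111]), array([-0.02, -0.03, -0.34]))
[ 0.35361212 -0.17266147  0.37338526] [-0.23672263 -0.24682742  1.60356136] [[386.86038548   0.         317.69157313]
 [  0.         386.86038548 238.58577164]
 [  0.           0.           1.        ]]
[[230.56678879 169.12669535]
 [236.23217173 246.89533056]
 [239.62040536 292.73359684]]
```

View pics/w1.png

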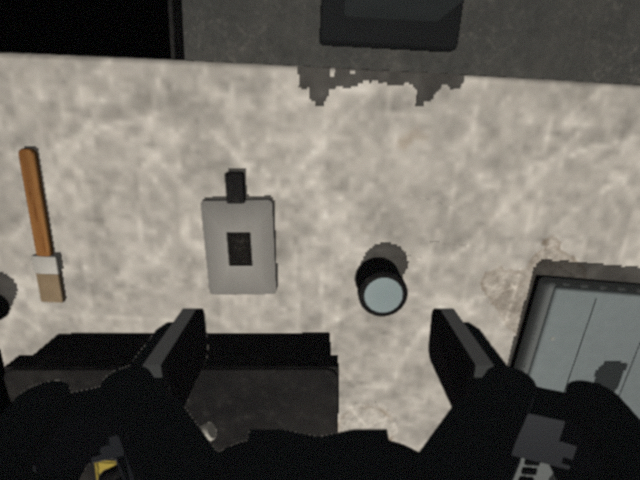

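The wrist view shows the carrier. Its plate corners are at (202,199), (272,196), (278,292) and (210,293). The window runs about (229,233)–(252,265) and the grip end is near (235.5,170). Next I'll refit the pose from this view.

```bash
cat >> h.py <<'E'
CL=np.array([(-35,64,6),(35,64,6),(35,-37,6),(-35,-37,6),(-12,31.5,6),(12,31.5,6),(12,-4.5,6),(-12,-4.5,6),(0,-64,6)])/1000
E
python3 - <<'E'
from h import *
np.set_printoptions(precision=4,suppress=True)
d=pickle.load(open("pics/w1.pkl","rb"))
# image up=-x, image left=-y ; carrier +y -> image down; carrier +x -> -y world -> left
uv=np.array([(278,292),(210,293),(202,199),(272,196),(252,264.5),(230,265.5),(228,233),(250,232),(235.5,170)],float)
r=least_squares(lambda p:(proj(d,place(p,CL))-uv).ravel(),[.4687,-.2495,-1.518]); print(r.x,(r.fun.reshape(-1,2)))
print("grip",place(r.x,[[0,-.052,.0045]]))
E
```

```text
[ 0.4696 -0.2454 -1.513 ] [[-0.6132  1.3662]
 [ 0.4811  0.9746]
 [-1.4293 -0.1636]
 [ 0.9141  1.9942]
 [ 1.4473  0.0189]
 [-0.0677 -0.7496]
 [-0.964  -2.1528]
 [ 1.2153 -1.4128]
 [-0.9028  0.2749]]
grip [[ 0.4177 -0.2484  0.0045]]
```

Request:
{"api": "carry_out", "payload": {
  "jaw": [0.085, 0.085, 0.085, 0.085, 0.085, 0.085],
  "dp": [
    [0.0041, -0.0197, 0.0327],
    [0.0041, -0.0197, 0.0327],
    [0.0041, -0.0197, 0.0327],
    [0.0041, -0.0197, 0.0327],
    [0, 0, 0],
    [0, 0, 0]
  ],
  "turn": [
    [0, 0, 0],
    [0, 0, 0],
    [0, 0, 0],
    [0, 0, 0],
    [0, 0, 0],
    [0, 0, 0]
  ]
}}

```text
clock: 2.9
position: [0.4178, -0.2455, 0.0986]
ee_rot: [0.082, -3.136, -0.005]
ft_force: [-0.2, 0.5, 0.5]
grip_width: 0.0851
finger_force: 0.0
```

Run:
```python
from h import *
from station import *
s=read_state(); print(s["clock"],s["position"],s["ee_rot"])
d=get_image("wrist"); pickle.dump(d,open("pics/w2.pkl","wb")); cv2.imwrite("pics/w2.png",d["image"][:,:,::-1]); print(d["eye"],d["orientation"])
for p in ([.4687,-.2495,-1.518],[ 0.4696,-0.2454,-1.513 ]): print(proj(d,place(p,CL)))
```

```text
2.9 [ 0.41775502 -0.24547129  0.09862593] [ 0.08216567 -3.13607837 -0.00497315]
[ 0.34127377 -0.24933934  0.24128249] [-0.23042426 -0.24731813  1.60889383]
[[355.47947682 392.66201483]
 [259.55329832 392.86950329]
 [252.33625742 263.42515473]
 [359.99073042 263.25203962]
 [324.16930544 354.34271948]
 [290.06503821 354.4107039 ]
 [288.86811135 308.38574685]
 [324.40412084 308.32194682]
 [305.76088129 223.20321283]]
[[361.41357818 393.70817466]
 [265.61210234 394.3324864 ]
 [258.36734711 265.27130025]
 [365.87011646 264.59204764]
 [330.12840627 355.61956377]
 [296.06966534 355.83942415]
 [294.85960936 309.94020501]
 [330.3467922  309.71363795]
 [311.69300123 224.90619965]]
```

View pics/w2.png

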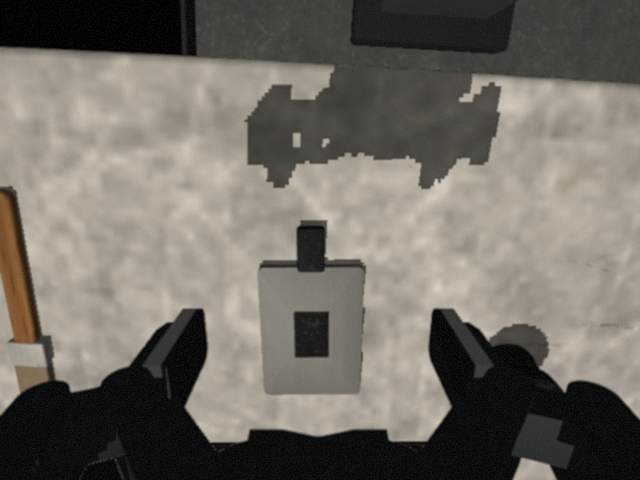

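The carrier sits at plate corners (259,265), (365,264), (361,393) and (265,393), with the grip centred at u≈312. This matches the second estimate. The finger pads mirror about u≈318.

Run:
```python
from h import *
from station import *
np.set_printoptions(precision=4,suppress=True)
d=pickle.load(open("pics/w2.pkl","rb")); s=read_state()
Rm=R.from_rotvec(s["ee_rot"]).as_matrix(); p=s["position"]
print(Rm)
for L in ((0,0,-.013),(0,.0425,-.013),(0,-.0425,-.013)): print(proj(d,[p+Rm@np.array(L)]))
uv=np.array([(361,393),(265,393),(259,265),(365,264.5),(329,356),(294.5,357),(294,311),(328,311)],float)
r=least_squares(lambda q:(proj(d,place(q,CL[:8]))-uv).ravel(),[.4687,-.2495,-1.518]); print(r.x,np.abs(r.fun).max())
g=place(r.x,[[0,-.052,.0045]])[0];print("grip",g)
print(go(p,Rm,[g[0],g[1],.003],down(r.x[2]+np.pi)))
```

```text
[[-0.9986 -0.0538 -0.0013]
 [-0.0538  0.9986  0.0019]
 [ 0.0012  0.0019 -1.    ]]
[[316.7491 335.0566]]
[[429.44   334.7064]]
[[204.0435 335.1495]]
[ 0.4698 -0.246  -1.5157] 1.4988661900050033
grip [ 0.4179 -0.2488  0.0045]
(array([ 0.0014, -0.0037,  0.0971]), array([ 0.11, -0.07, -0.07]))
```

Request:
{"api": "carry_out", "payload": {
  "jaw": [0.085, 0.085, 0.085, 0.085, 0.085, 0.085],
  "dp": [
    [0.001, -0.0037, 0.03],
    [0, 0, 0.03],
    [0, 0, 0.025],
    [0, 0, 0.0105],
    [0, 0, 0],
    [0, 0, 0]
  ],
  "turn": [
    [0, 0, 0],
    [0, 0, 0],
    [0, 0, 0],
    [0, 0, 0],
    [0, 0, 0],
    [0, 0, 0]
  ]
}}

```text
clock: 3.45
position: [0.4201, -0.2499, 0.0066]
ee_rot: [-0.086, 3.139, 0.0]
ft_force: [0.6, -0.1, 0.7]
grip_width: 0.0849
finger_force: 0.0
```

Request:
{"api": "carry_out", "payload": {
  "jaw": [0.05, 0.03, 0.01, 0.01, 0.01, 0.01, 0.01, 0.01],
  "dp": [
    [0, 0, 0],
    [0, 0, 0],
    [0, 0, 0],
    [0, 0, 0],
    [0, 0, 0],
    [0, 0, 0],
    [0, 0, 0],
    [0, 0, 0]
  ],
  "turn": [
    [0, 0, 0],
    [0, 0, 0],
    [0, 0, 0],
    [0, 0, 0],
    [0, 0, 0],
    [0, 0, 0],
    [0, 0, 0],
    [0, 0, 0]
  ]
}}

```text
clock: 4.12
position: [0.4186, -0.2511, 0.006]
ee_rot: [-0.082, 3.14, 0.0]
ft_force: [-0.5, 0.6, 7.8]
grip_width: 0.0149
finger_force: 58.5
```

Request:
{"api": "carry_out", "payload": {
  "jaw": [0.01, 0.01, 0.01, 0.01, 0.01, 0.01, 0.01],
  "dp": [
    [0, 0, -0.01],
    [0, 0, -0.03],
    [0, 0, -0.04],
    [0, 0, -0.04],
    [0, 0, -0.02],
    [0, 0, 0],
    [0, 0, 0]
  ],
  "turn": [
    [0, 0, 0],
    [0, 0, 0],
    [0, 0, 0],
    [0, 0, 0],
    [0, 0, 0],
    [0, 0, 0],
    [0, 0, 0]
  ]
}}

```text
clock: 4.7
position: [0.4189, -0.2514, 0.1467]
ee_rot: [-0.081, 3.139, -0.002]
ft_force: [-0.5, 0.2, -2.2]
grip_width: 0.015
finger_force: 58.8
```

Run:
```python
from h import *
from station import *
s=read_state(); print(s)
d=get_image("wrist"); pickle.dump(d,open("pics/w3.pkl","wb")); cv2.imwrite("pics/w3.png",d["image"][:,:,::-1]); print(d["eye"],d["orientation"])
```

```text
{'clock': 4.7, 'joint_positions': array([ 0.51606055,  0.5284874 , -0.04719894,  2.04569756,  0.04453022,
        0.56621111,  2.06028187]), 'dq': array([-0.00262218,  0.05274241,  0.00103133,  0.02793734,  0.00033183,
       -0.01043556, -0.00127152]), 'joint_torque': array([ 4.00728977e-02, -4.67399883e+01,  7.94547284e-02, -1.34217569e+01,
       -1.40937633e-02, -4.47365083e-02,  4.88203950e-03]), 'position': array([ 0.41887442, -0.25143903,  0.14667955]), 'ee_rot': array([-8.12002174e-02,  3.13871709e+00, -1.73003160e-03]), 'ft_force': array([-0.54549757,  0.20536576, -2.16252741]), 'torque': array([ 0.00980193,  0.09693575, -0.02533175]), 'finger_force': 58.77245485782623, 'grip_width': 0.014977837424459031}
[ 0.34145967 -0.25466359  0.28884553] [-0.23874151 -0.24882721  1.60829479]
```

View pics/w3.png

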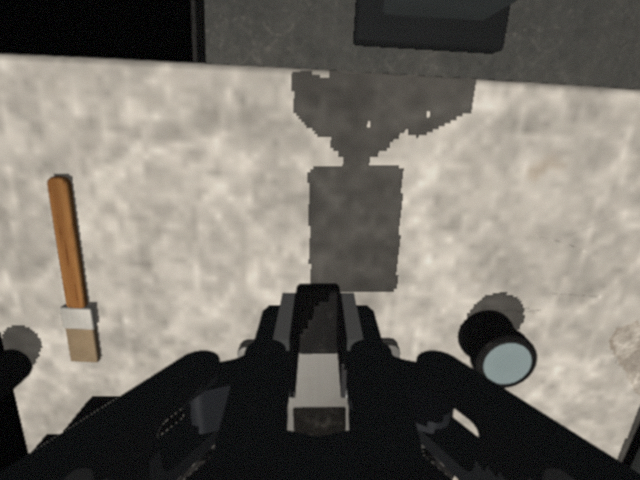

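The carrier is in the fingers, straight and apparently level: the grip is at (318,320) and the plate runs down to (320,430). Next I'll move to where the wrist camera can see the densitometer's stage.

Request:
{"api": "carry_out", "payload": {
  "jaw": [0.01, 0.01, 0.01, 0.01, 0.01, 0.01, 0.01, 0.01, 0.01, 0.01, 0.01],
  "dp": [
    [-0.0155, 0.0306, -0.0066],
    [-0.0155, 0.0306, -0.0066],
    [-0.0155, 0.0306, -0.0066],
    [-0.0155, 0.0306, -0.0066],
    [-0.0155, 0.0306, -0.0066],
    [-0.0155, 0.0306, -0.0066],
    [-0.0155, 0.0306, -0.0066],
    [-0.0155, 0.0306, -0.0066],
    [0, 0, 0],
    [0, 0, 0],
    [0, 0, 0]
  ],
  "turn": [
    [0, 0, 0],
    [0, 0, 0],
    [0, 0, 0],
    [0, 0, 0],
    [0, 0, 0],
    [0, 0, 0],
    [0, 0, 0],
    [0, 0, 0],
    [0, 0, 6.1],
    [0, 0, 0],
    [0, 0, 0]
  ]
}}

```text
clock: 5.67
position: [0.5281, -0.0005, 0.1963]
ee_rot: [-0.081, -3.136, 0.001]
ft_force: [-0.3, -0.3, -1.6]
grip_width: 0.0148
finger_force: 58.9
```

Run:
```python
from h import *
from station import *
s=read_state(); print(s["clock"],s["position"],s["ee_rot"])
d=get_image("wrist"); pickle.dump(d,open("pics/w4.pkl","wb")); cv2.imwrite("pics/w4.png",d["image"][:,:,::-1]); print(d["eye"],d["orientation"])
D=[.6105,.121,-.055]
print(proj(d,place(D,np.array([(-112,71,40),(-112,-71,40),(60,71,40),(60,-71,40),(0,0,40)])/1e3)))
```

```text
5.6667 [ 5.28084061e-01 -5.08710230e-04  1.96258944e-01] [-8.12579553e-02 -3.13559394e+00  1.47142562e-03]
[0.45164636 0.00421876 0.33894491] [-0.24235173 -0.22783423  1.50645591]
[[571.74753617 174.2122018 ]
 [388.73326117 173.22121826]
 [534.05356804 364.77042657]
 [377.6867501  364.81564762]
 [463.95010117 304.96335996]]
```

View pics/w4.png

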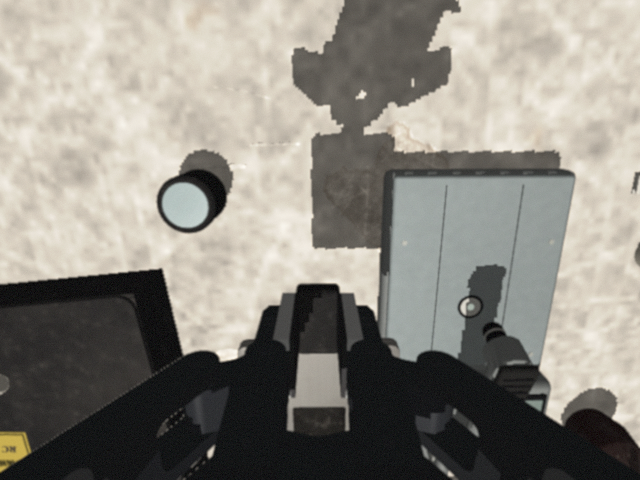

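The stage is visible. Its front top corners are at (393,173) and (575,171.5), and the aperture ring is clear at (470.5,307).

Run:
```python
from h import *
np.set_printoptions(precision=4,suppress=True)
d=pickle.load(open("pics/w4.pkl","rb"))
P=ray(d,[(393,173),(575,171.5),(470.5,307),(404,243),(552,242),(445,185),(437,307),(523,185),(511,307)],.04);print(P)
f=P[1]-P[0]; print(np.linalg.norm(f),np.arctan2(f[1],f[0])-np.pi/2)
m=P[2]-(P[0]+P[1])/2; print(np.linalg.norm(m),np.arctan2(m[1],m[0]))
for a,b in((5,6),(7,8)): v=P[b]-P[a]; print(np.arctan2(v[1],v[0]))
```

```text
[[0.4948 0.0595 0.04  ]
 [0.5006 0.2003 0.04  ]
 [0.6127 0.1268 0.04  ]
 [0.5519 0.0688 0.04  ]
 [0.5573 0.1896 0.04  ]
 [0.5061 0.1    0.04  ]
 [0.6112 0.0979 0.04  ]
 [0.5091 0.1609 0.04  ]
 [0.6146 0.1617 0.04  ]]
0.14087320650645108 -0.041367952855699164
0.11511506476747159 -0.02746125448526428
-0.019423901777126655
0.007791803100612809
```

Request:
{"api": "carry_out", "payload": {
  "jaw": [0.01, 0.01, 0.01, 0.01, 0.01, 0.01, 0.01, 0.01, 0.01, 0.01, 0.01],
  "dp": [
    [0, 0, 0],
    [0.016, 0.032, 0],
    [0.016, 0.032, 0],
    [0.016, 0.032, 0],
    [0.016, 0.032, 0],
    [0, 0, 0.034],
    [0, 0, 0.034],
    [0, 0, 0.034],
    [0, 0, 0.034],
    [0, 0, 0],
    [0, 0, 0]
  ],
  "turn": [
    [0, 0, -0.5],
    [0, 0, 0],
    [0, 0, 0],
    [0, 0, 0],
    [0, 0, 0],
    [0, 0, 0],
    [0, 0, 0],
    [0, 0, 0],
    [0, 0, 0],
    [0, 0, 0],
    [0, 0, 0]
  ]
}}

```text
clock: 6.63
position: [0.47, 0.1291, 0.0609]
ee_rot: [-0.073, -3.135, 0.002]
ft_force: [-0.6, 0.1, 0.4]
grip_width: 0.0147
finger_force: 59.0
```

Run:
```python
from h import *
from station import *
s=read_state(); p=s["position"]; Rm=R.from_rotvec(s["ee_rot"]).as_matrix(); print(s["clock"],p,s["ft_force"],s["torque"])
print(go(p,Rm,[.5477,.1264,.060],down(np.pi/2-.045)))
d=get_image("scene"); pickle.dump(d,open("pics/s2.pkl","wb"))
a=d["image"][:,:,::-1][140:290,200:400]; cv2.imwrite("pics/s2.png",cv2.resize(a,None,fx=4,fy=4,interpolation=cv2.INTER_CUBIC))
```

```text
6.6333 [0.46997174 0.12912626 0.06092593] [-0.59525708  0.05205934  0.43477579] [ 0.02252905 -0.01463949  0.00642941]
(array([-0.0778,  0.0009,  0.0005]), array([-0.1 , -0.3 , -0.09]))
```

View pics/s2.png

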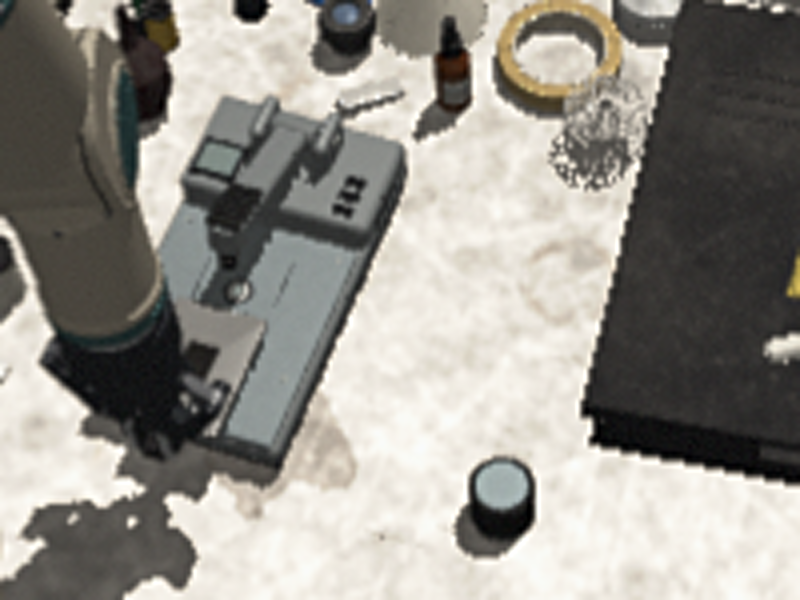

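Run:
```python
from h import *
np.set_printoptions(precision=1,suppress=True)
d=pickle.load(open("pics/w4.pkl","rb")); p=np.array([.52808,-.0005,.19626]); Rm=R.from_rotvec([-.08126,-3.1356,.00147]).as_matrix()
for off in(0,.001,.002):
  for deg in (0,4,8):
    # carrier in tool: carrier y=-tool x, carrier z=-tool z ; grip pt at tool (off,0,?)
    a=np.radians(deg); out=[]
    for y,z in((-.064,.009),(-.034,.009),(-.0045,.006)):
        dy=y+.052; dz=z-.0045; yy=dy*np.cos(a)+dz*np.sin(a); zz=-dy*np.sin(a)+dz*np.cos(a)
        out.append(p+Rm@np.array([off-yy,0,.0015-zz]))
    print(off,deg,proj(d,out).ravel())
```

```text
0 0 [316.3 289.7 316.4 355.2 316.5 407.7]
0 4 [316.3 291.4 316.5 354.  316.6 402.5]
0 8 [316.3 293.3 316.5 352.6 316.6 397.1]
0.001 0 [316.3 287.4 316.4 353.1 316.5 405.9]
0.001 4 [316.3 289.1 316.5 351.9 316.6 400.7]
0.001 8 [316.3 290.9 316.5 350.6 316.6 395.3]
0.002 0 [316.3 285.1 316.4 351.1 316.5 404. ]
0.002 4 [316.3 286.8 316.4 349.9 316.6 398.9]
0.002 8 [316.3 288.6 316.5 348.5 316.6 393.5]
```

The held carrier is level, with the grip point 1 mm off the TCP. Now I'll slide it in under the arm.

Request:
{"api": "carry_out", "payload": {
  "jaw": [0.01, 0.01, 0.01, 0.01, 0.01, 0.01, 0.01],
  "dp": [
    [-0.02, 0.0013, 0],
    [-0.02, 0, 0],
    [-0.02, 0, 0],
    [-0.0178, 0, 0],
    [0, 0, 0.008],
    [0, 0, 0.003],
    [0, 0, 0]
  ],
  "turn": [
    [0, 0, 0],
    [0, 0, 0],
    [0, 0, 0],
    [0, 0, 0],
    [0, 0, 0],
    [0, 0, 0],
    [0, 0, 0]
  ]
}}

```text
clock: 7.27
position: [0.5484, 0.1281, 0.052]
ee_rot: [-0.072, -3.14, -0.001]
ft_force: [-0.1, -0.3, -0.9]
grip_width: 0.0149
finger_force: 58.9
```

Request:
{"api": "carry_out", "payload": {
  "jaw": [0.01, 0.01],
  "dp": [
    [0, 0, 0],
    [0, 0, 0]
  ],
  "turn": [
    [0, 0, 0],
    [0, 0, 0]
  ]
}}

```text
clock: 7.43
position: [0.5485, 0.1285, 0.0518]
ee_rot: [-0.071, -3.14, -0.001]
ft_force: [-0.5, -0.6, -0.7]
grip_width: 0.0152
finger_force: 59.0
```

Request:
{"api": "carry_out", "payload": {
  "jaw": [0.01, 0.01, 0.01, 0.01, 0.01],
  "dp": [
    [0.0008, -0.0016, 0.0025],
    [0, 0, 0.002],
    [0, 0, 0.001],
    [0, 0, 0],
    [0, 0, 0]
  ],
  "turn": [
    [0, 0, 0],
    [0, 0, 0],
    [0, 0, 0],
    [0, 0, 0],
    [0, 0, 0]
  ]
}}

```text
clock: 7.85
position: [0.5479, 0.1266, 0.046]
ee_rot: [-0.072, -3.139, 0.0]
ft_force: [-1.5, 0.3, 5.1]
grip_width: 0.0152
finger_force: 59.8
```

Request:
{"api": "carry_out", "payload": {
  "jaw": [0.03, 0.05, 0.07, 0.085, 0.085, 0.085, 0.085, 0.085, 0.085, 0.085, 0.085, 0.085],
  "dp": [
    [0, 0, 0],
    [0, 0, 0],
    [0, 0, 0],
    [0, 0, 0],
    [0, 0, 0],
    [0, 0, 0],
    [0, 0, -0.02],
    [0, 0, -0.035],
    [0, 0, -0.035],
    [0, 0, -0.035],
    [0, 0, -0.025],
    [0, 0, 0]
  ],
  "turn": [
    [0, 0, 0],
    [0, 0, 0],
    [0, 0, 0],
    [0, 0, 0],
    [0, 0, 0],
    [0, 0, 0],
    [0, 0, 0],
    [0, 0, 0],
    [0, 0, 0],
    [0, 0, 0],
    [0, 0, 0],
    [0, 0, 0]
  ]
}}

```text
clock: 8.85
position: [0.5519, 0.1276, 0.2011]
ee_rot: [0.072, 3.131, 0.005]
ft_force: [1.0, 0.5, 0.7]
grip_width: 0.085
finger_force: 0.0
```

Run:
```python
from h import *
from station import *
s=read_state(); p=s["position"]; print(s["clock"],p,s["ee_rot"])
d=get_image("wrist"); pickle.dump(d,open("pics/w5.pkl","wb")); cv2.imwrite("pics/w5.png",d["image"][:,:,::-1])
```

```text
8.85 [0.55193073 0.12761141 0.20114081] [0.07205463 3.13129376 0.00513964]
```

View pics/w5.png

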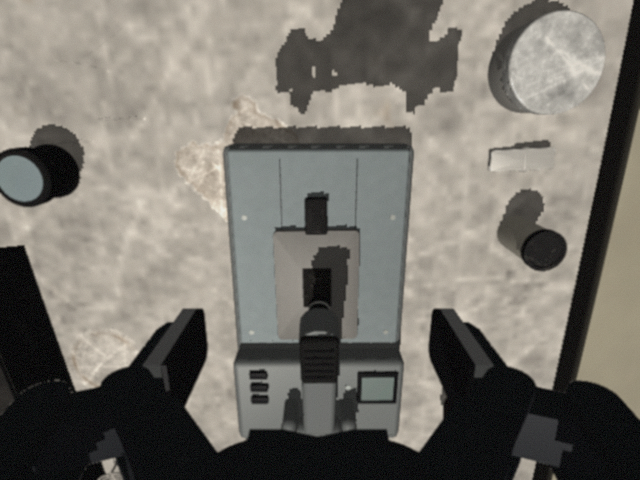

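The carrier lies squarely on the stage. Its plate runs from about (275,228) to (359,338), with the window at about (303–331, 268–306). The stage dots are at (244,218) and (392,217). I'll measure the edges at sub-pixel level.

Run:
```python
from h import *
np.set_printoptions(precision=4,suppress=True,linewidth=200)
d=pickle.load(open("pics/w5.pkl","rb")); im=d["image"].astype(float); g=cv2.GaussianBlur(im.mean(2),(0,0),.7)
def dot(u,v,r=5):
    w=im.mean(2)[v-r:v+r+1,u-r:u+r+1]; w=np.clip(w-np.median(w)-12,0,None); y,x=np.mgrid[v-r:v+r+1,u-r:u+r+1]; return (x*w).sum()/w.sum(),(y*w).sum()/w.sum()
D=[dot(244,218),dot(392,217),dot(251,333),dot(387,332)]; print(np.array(D))
rb=cv2.GaussianBlur(im[:,:,0]-im[:,:,2],(0,0),1.0) # plate warm, stage blue
def ex(f,a,b): # strongest edge between a,b
    s=np.abs(np.gradient(f))[a:b]; i=s.argmax(); 
    if 0<i<len(s)-1: q=s[i-1]-2*s[i]+s[i+1]; return a+i+.5*(s[i-1]-s[i+1])/q
    return a+i
L=[(ex(rb[v],266,286),v) for v in(240,260,280,300,320)]; Rr=[(ex(rb[v],350,370),v) for v in(240,250,320,325)]
Fr=[(u,ex(g[:,u],220,236)) for u in(285,293,340,350)]
WL=[(ex(g[v],296,310),v) for v in(275,285,295)]; WF=[(u,ex(g[:,u],262,274)) for u in(308,312)]; WR=[(ex(g[v],324,336),v) for v in(275,285,295)]
GL=[(ex(g[v],298,312),v) for v in (205,212,220)]; GR=[(ex(g[v],320,334),v) for v in (205,212,220)]
for n,x in zip("L R F WL WF WR GL GR".split(),(L,Rr,Fr,WL,WF,WR,GL,GR)): print(n,np.array(x)[:,:].round(1).tolist())
P=ray(d,D,.04); m=(P[0]+P[1])/2; f=P[1]-P[0]; yaw=np.arctan2(f[1],f[0])-np.pi/2; print(P,yaw)
ap=m+.0582*np.array([np.cos(yaw),np.sin(yaw),0]); print("aperture",ap, "spacing",np.linalg.norm(f), np.linalg.norm((P[2]+P[3])/2-m))
def rel(uv,z):
    q=ray(d,uv,z)-ap; c,s=np.cos(yaw),np.sin(yaw); return (np.c_[c*q[:,0]+s*q[:,1],-s*q[:,0]+c*q[:,1]]*1e3).round(1).tolist()
for n,x,z in zip("L R F WL WF WR".split(),(L,Rr,Fr,WL,WF,WR),[.046]*6): print(n,rel(x,z))
for n,x in(("GL",GL),("GR",GR)): print(n,rel(x,.049))
```

```text
[[243.8392 217.5392]
 [392.4904 217.1911]
 [251.19   332.2162]
 [385.35   331.9583]]
L [[272.8, 240.0], [273.8, 260.0], [274.8, 280.0], [275.6, 300.0], [276.6, 320.0]]
R [[359.0, 240.0], [358.9, 250.0], [357.6, 320.0], [357.0, 325.0]]
F [[285.0, 225.9], [293.0, 224.9], [340.0, 224.9], [350.0, 226.1]]
WL [[302.3, 275.0], [302.5, 285.0], [302.7, 295.0]]
WF [[308.0, 268.0], [312.0, 268.1]]
WR [[330.6, 275.0], [330.7, 285.0], [330.4, 295.0]]
GL [[304.2, 205.0], [304.4, 212.0], [304.4, 220.0]]
GR [[326.6, 205.0], [326.6, 212.0], [327.2, 220.0]]
[[0.5516 0.0689 0.04  ]
 [0.557  0.1891 0.04  ]
 [0.6576 0.0642 0.04  ]
 [0.6631 0.1842 0.04  ]] -0.044672272953179215
aperture [0.6125 0.1264 0.04  ] spacing 0.1203086334609788 0.10615189078201964
L [[-41.0, -36.7], [-23.7, -36.6], [-5.7, -36.4], [12.8, -36.4], [32.1, -36.2]]
R [[-40.8, 32.9], [-32.2, 33.1], [32.3, 34.0], [37.3, 33.7]]
F [[-52.8, -26.5], [-53.6, -20.1], [-53.5, 17.4], [-52.5, 25.4]]
WL [[-10.2, -13.3], [-1.1, -13.3], [8.2, -13.2]]
WF [[-16.5, -8.5], [-16.4, -5.2]]
WR [[-10.2, 10.2], [-1.0, 10.4], [8.3, 10.3]]
GL [[-70.6, -10.9], [-65.0, -10.8], [-58.5, -10.9]]
GR [[-70.5, 6.5], [-64.9, 6.6], [-58.4, 7.0]]
```

The window is about 1.6 mm off the aperture in each direction, roughly 2.3 mm in all. That is within the 5 mm limit, and the arm is still up. Next: shut the fingers and go above the pad.

Request:
{"api": "carry_out", "payload": {
  "jaw": [0, 0, 0, 0, 0, 0, 0, 0, 0],
  "dp": [
    [-0.0237, 0, 0],
    [-0.0237, 0, 0],
    [-0.0237, 0, 0],
    [0, 0, 0],
    [0, 0, 0],
    [0, 0, 0.028],
    [0, 0, 0.02],
    [0, 0, 0],
    [0, 0, 0]
  ],
  "turn": [
    [0, 0, 0],
    [0, 0, 0],
    [0, 0, 0],
    [0, 0, 0],
    [0, 0, 0],
    [0, 0, 0],
    [0, 0, 0],
    [0, 0, 0],
    [0, 0, 0]
  ]
}}

```text
clock: 9.65
position: [0.6173, 0.1235, 0.1462]
ee_rot: [-0.071, -3.136, 0.001]
ft_force: [1.0, -1.1, 0.2]
grip_width: -0.0
finger_force: 0.0
```

Request:
{"api": "carry_out", "payload": {
  "jaw": [0, 0, 0],
  "dp": [
    [0, 0, 0],
    [0, 0, 0],
    [0, 0, 0]
  ],
  "turn": [
    [0, 0, 0],
    [0, 0, 0],
    [0, 0, 0]
  ]
}}

```text
clock: 9.9
position: [0.6202, 0.1238, 0.149]
ee_rot: [0.072, 3.139, 0.001]
ft_force: [-0.1, -1.1, -0.1]
grip_width: 0.0002
finger_force: 0.0
```

Request:
{"api": "carry_out", "payload": {
  "jaw": [0, 0, 0, 0, 0, 0, 0],
  "dp": [
    [0, 0.001, 0.008],
    [0, 0, 0.006],
    [0, 0, 0.004],
    [0, 0, 0.004],
    [0, 0, 0.004],
    [0, 0, 0],
    [0, 0, 0]
  ],
  "turn": [
    [0, 0, 0],
    [0, 0, 0],
    [0, 0, 0],
    [0, 0, 0],
    [0, 0, 0],
    [0, 0, 0],
    [0, 0, 0]
  ]
}}

```text
clock: 10.48
position: [0.6194, 0.1246, 0.1215]
ee_rot: [-0.072, -3.14, -0.001]
ft_force: [-0.9, 0.3, 2.9]
grip_width: -0.0002
finger_force: 1.3
```

Request:
{"api": "carry_out", "payload": {
  "jaw": [0, 0, 0, 0, 0, 0, 0, 0, 0],
  "dp": [
    [0.0005, 0, 0.004],
    [0.0005, 0, 0.004],
    [0.0005, 0, 0.004],
    [0.0005, 0, 0.004],
    [0.0005, 0, 0.003],
    [0.0005, 0, 0.002],
    [0, 0, 0],
    [0, 0, 0],
    [0, 0, 0]
  ],
  "turn": [
    [0, 0, 0],
    [0, 0, 0],
    [0, 0, 0],
    [0, 0, 0],
    [0, 0, 0],
    [0, 0, 0],
    [0, 0, 0],
    [0, 0, 0],
    [0, 0, 0]
  ]
}}

```text
clock: 11.23
position: [0.6164, 0.1247, 0.1007]
ee_rot: [-0.072, -3.14, -0.0]
ft_force: [-2.3, 0.5, 4.1]
grip_width: 0.0002
finger_force: 1.8
```

Request:
{"api": "carry_out", "payload": {
  "jaw": [0, 0, 0, 0, 0, 0],
  "dp": [
    [0, 0, 0.002],
    [0, 0, 0.002],
    [0, 0, 0.001],
    [0, 0, 0],
    [0, 0, 0],
    [0, 0, 0]
  ],
  "turn": [
    [0, 0, 0],
    [0, 0, 0],
    [0, 0, 0],
    [0, 0, 0],
    [0, 0, 0],
    [0, 0, 0]
  ]
}}

```text
clock: 11.73
position: [0.6164, 0.1247, 0.0956]
ee_rot: [-0.072, -3.14, -0.0]
ft_force: [-2.3, -0.6, 4.9]
grip_width: 0.0005
finger_force: 2.0
```

Request:
{"api": "carry_out", "payload": {
  "jaw": [0, 0, 0, 0, 0],
  "dp": [
    [0, 0, 0.0015],
    [0, 0, 0.001],
    [0, 0, 0.001],
    [0, 0, 0],
    [0, 0, 0]
  ],
  "turn": [
    [0, 0, 0],
    [0, 0, 0],
    [0, 0, 0],
    [0, 0, 0],
    [0, 0, 0]
  ]
}}

```text
clock: 12.15
position: [0.6162, 0.1247, 0.0924]
ee_rot: [-0.072, -3.14, -0.0]
ft_force: [-3.5, 0.9, 7.9]
grip_width: -0.0001
finger_force: 3.7
```

Request:
{"api": "carry_out", "payload": {
  "jaw": [0, 0, 0, 0, 0],
  "dp": [
    [0, 0, 0.001],
    [0, 0, 0],
    [0, 0, 0],
    [0, 0, 0],
    [0, 0, 0]
  ],
  "turn": [
    [0, 0, 0],
    [0, 0, 0],
    [0, 0, 0],
    [0, 0, 0],
    [0, 0, 0]
  ]
}}

```text
clock: 12.57
position: [0.6161, 0.1247, 0.0916]
ee_rot: [-0.072, -3.14, -0.0]
ft_force: [-3.5, -0.8, 8.1]
grip_width: 0.0002
finger_force: 4.1
```

Request:
{"api": "carry_out", "payload": {
  "jaw": [0, 0, 0, 0, 0],
  "dp": [
    [0, 0, 0.001],
    [0, 0, 0],
    [0, 0, 0],
    [0, 0, 0],
    [0, 0, 0]
  ],
  "turn": [
    [0, 0, 0],
    [0, 0, 0],
    [0, 0, 0],
    [0, 0, 0],
    [0, 0, 0]
  ]
}}

```text
clock: 12.98
position: [0.616, 0.1247, 0.0906]
ee_rot: [-0.072, -3.139, -0.0]
ft_force: [-5.2, 0.0, 8.0]
grip_width: -0.0001
finger_force: 4.5
```

Run:
```python
from h import *
from station import *
F=[]
for i in range(8):
    d=get_image("scene"); s=read_state(); F.append(np.r_[s["position"],s["ft_force"],s["finger_force"]])
print(np.mean(F,0).round(4),np.std(F,0).round(4),s["clock"])
a=d["image"][:,:,::-1][150:270,200:320]; b=pickle.load(open("pics/scene0.pkl","rb"))["image"][:,:,::-1][150:270,200:320]
k=lambda x:cv2.resize(x,(400,400),interpolation=cv2.INTER_CUBIC)
d=get_image("wrist"); w=cv2.resize(d["image"][150:350,220:420,::-1],(400,400)); cv2.imwrite("pics/f.png",np.hstack([k(a),w]))
```

```text
[ 0.616   0.1247  0.0906 -5.0187  0.1924  8.9722  4.5217] [0.000e+00 0.000e+00 0.000e+00 5.408e-01 7.396e-01 5.208e-01 3.000e-04] 13.3833
```

View pics/f.png

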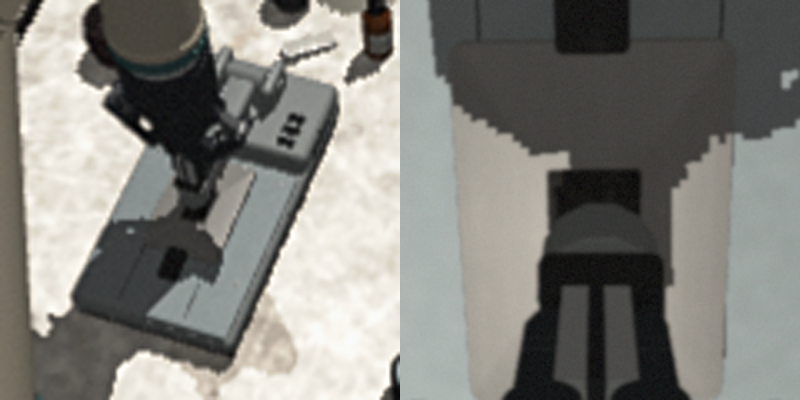

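The carrier is still in place: the window edge is at (595,175) in the right half of the picture, and the fingers touch only the pad. Forces and geometry put the foot about 3 to 3.5 mm in, so I'll go another 0.5 mm to centre it.

Request:
{"api": "carry_out", "payload": {
  "jaw": [0, 0, 0, 0, 0, 0, 0, 0],
  "dp": [
    [0, 0, 0.0005],
    [0, 0, 0],
    [0, 0, 0],
    [0, 0, 0],
    [0, 0, 0],
    [0, 0, 0],
    [0, 0, 0],
    [0, 0, 0]
  ],
  "turn": [
    [0, 0, 0],
    [0, 0, 0],
    [0, 0, 0],
    [0, 0, 0],
    [0, 0, 0],
    [0, 0, 0],
    [0, 0, 0],
    [0, 0, 0]
  ]
}}

```text
clock: 14.1
position: [0.616, 0.1247, 0.0902]
ee_rot: [-0.072, -3.139, -0.0]
ft_force: [-5.3, 0.2, 10.2]
grip_width: 0.0002
finger_force: 4.9
```

```bash
python3 -c "
from station import *
s=read_state();print(s['position'],s['finger_force'],abs(s['dq']).max());print(finish_job())"
```

```text
[0.615979   0.1246932  0.09023511] 4.891609654587228 0.0018109442754374882
the job is handed in; nothing more can be done
None
```

I handed the job in after about 14 s, with no verdict returned: the carrier lies on the stage, window about 2.3 mm off the aperture, and the fingers hold the arm still with the foot an estimated 3–4 mm in.

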